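# Count along the feeler rail and push the egg holder into the third gap

### The job

Starting at the rack's yellow end, run a fingertip along the blue rail and press down the white keys of the first, second and third gaps in that order, leaving the fourth key alone. Then push the grey holder with its egg along the table, gently and without ever lifting or tipping it, fully home into that third gap from the yellow end, and move clear. Leave the black holder, the stamp and the jar where they stand.

Things in the scene. Friction and masses are not known exactly. Their poses are not given: they have to be found in the camera images.
- rack: fixed lane rack, origin on the table midway along it; x points into the gaps, y along it to the left. Dividers 6 mm thick, 35 high at y = 0, +-72, +-144, from x = -22 (round front ends) to 35 mm, make 4 gaps 66 wide, floored by the table, open in front and above. A 40 high wall ends them at x = 35. Behind it the blue rail, x = 41 to 81, top at 45 mm, bears a white spring key behind each gap
- yellow_end: fixed yellow end plate of the rack, 103 x 14 x 55 mm high, origin at the centre of its underside, at rack-frame y = +155 or -155 mm (x = 30 mm): counting begins at this end
- black_end: the like black end plate at the other end of the rack
- key_a (a joint): white spring key a (the leftmost, largest rack y). Value = how far it is pressed down, in m: 0 up, 0.005 fully down; about 1 N starts it and 2.8 N holds it fully down; it springs back
- key_a_top (a point): top of key a, moving with it: rack-frame (61, +108, 51) mm when up. The key is a rounded hump (radius 16 mm about an axis across the rail, 24 mm long across it, 25 mm wide along it), 6 mm proud of the rail's top, so a fingertip can ride over it along the rail
- gap_a (a point): centre of the mouth of gap a, at table height in line with the rack's front ends: rack-frame (-22, +108, 0) mm
- key_b (a joint): white spring key b (second from the left). Value = how far it is pressed down, in m: 0 up, 0.005 fully down; about 1 N starts it and 2.8 N holds it fully down; it springs back
- key_b_top (a point): top of key b, moving with it: rack-frame (61, +36, 51) mm when up. The key is a rounded hump (radius 16 mm about an axis across the rail, 24 mm long across it, 25 mm wide along it), 6 mm proud of the rail's top, so a fingertip can ride over it along the rail
- gap_b (a point): centre of the mouth of gap b, at table height in line with the rack's front ends: rack-frame (-22, +36, 0) mm
- key_c (a joint): white spring key c (third from the left). Value = how far it is pressed down, in m: 0 up, 0.005 fully down; about 1 N starts it and 2.8 N holds it fully down; it springs back
- key_c_top (a point): top of key c, moving with it: rack-frame (61, -36, 51) mm when up. The key is a rounded hump (radius 16 mm about an axis across the rail, 24 mm long across it, 25 mm wide along it), 6 mm proud of the rail's top, so a fingertip can ride over it along the rail
- gap_c (a point): centre of the mouth of gap c, at table height in line with the rack's front ends: rack-frame (-22, -36, 0) mm
- key_d (a joint): white spring key d (the rightmost). Value = how far it is pressed down, in m: 0 up, 0.005 fully down; about 1 N starts it and 2.8 N holds it fully down; it springs back
- key_d_top (a point): top of key d, moving with it: rack-frame (61, -108, 51) mm when up. The key is a rounded hump (radius 16 mm about an axis across the rail, 24 mm long across it, 25 mm wide along it), 6 mm proud of the rail's top, so a fingertip can ride over it along the rail
- gap_d (a point): centre of the mouth of gap d, at table height in line with the rack's front ends: rack-frame (-22, -108, 0) mm
- holder_mid (a point): loose grey pulp holder to push in: a 52 x 52 mm square block 30 mm high (corner peaks to 38) with a brown egg fixed in it, 44 mm wide, top at 70 mm; about 85 g. Point at the block's centre, 15 mm above its underside; axes square to the sides. Fully home it lies at rack-frame x = 9 mm (front face 5 mm inside the dividers' front ends)
- other_egg: a like loose holder, black instead of grey, already in gap a (the leftmost); origin at the centre of its underside; leave alone
- stamp: loose red hand stamp standing on its 44 mm round base, 82 mm high; origin at the centre of its underside; leave alone
- jar: loose jar, 52 mm wide and 75 mm high; origin at the centre of its underside; leave alone
Not all that is in view belongs to the job. What is shaped like the part that bears holder_mid but turquoise is not meant.

How it is judged:
On the way, in this order (a step that is already met when the one before it is completed fails the run):
1. the key of the first gap from the yellow end is pressed by 1.5 mm or more, the second not yet (((y of yellow_end in the frame of rack above 0 m and value of joint key_a above 0.0015 m and value of joint each of key_b, key_c below 0.0015 m) or (y of yellow_end in the frame of rack below 0 m and value of joint key_d above 0.0015 m and value of joint each of key_c, key_b below 0.0015 m))), for 0.05 s.
2. then the key of the second gap, the third not yet (((y of yellow_end in the frame of rack above 0 m and value of joint key_b above 0.0015 m and value of joint key_c below 0.0015 m) or (y of yellow_end in the frame of rack below 0 m and value of joint key_c above 0.0015 m and value of joint key_b below 0.0015 m))), for 0.05 s.
3. then the key of the third gap (((y of yellow_end in the frame of rack above 0 m and value of joint key_c above 0.0015 m) or (y of yellow_end in the frame of rack below 0 m and value of joint key_b above 0.0015 m))), for 0.05 s.
4. then the grey holder is home in the third gap (((y of yellow_end in the frame of rack above 0 m and x of holder_mid in the frame of rack between 0.002 and 0.016 m and y of holder_mid in the frame of rack between -0.048 and -0.024 m) or (y of yellow_end in the frame of rack below 0 m and x of holder_mid in the frame of rack between 0.002 and 0.016 m and y of holder_mid in the frame of rack between 0.024 and 0.048 m)) and angle between holder's own z axis and vertical below 0.1 rad and height (world z) of holder below 0.006 m and linear speed of holder below 0.01 m/s), for 0.2 s.
At the end, for the whole second after the job is handed in: The grey holder stands flat and at rest on the table in the third gap from the yellow end, within 7 mm of fully home against the back wall and 12 mm of the gap's middle; all keys are up again; the black holder, stamp and jar stand within 30 mm of where they were (all of step 4 and value of joint each of key_a, key_b, key_c, key_d below 0.0015 m and distance of each of other_egg, stamp, jar from where it was at the start of the episode below 0.03 m and angle between each of other_egg, stamp, jar's own z axis and vertical below 0.2 rad); the robot touches nothing.
It fails at once if the key of the fourth gap from the yellow end is pressed by 1.5 mm or more ((y of yellow_end in the frame of rack above 0 m and value of joint key_d above 0.0015 m) or (y of yellow_end in the frame of rack below 0 m and value of joint key_a above 0.0015 m)).
It fails at once if the grey holder is lifted (8 mm) (height (world z) of holder above 0.008 m).
It fails at once if the grey holder is tipped (0.3 rad) (angle between holder's own z axis and vertical above 0.3 rad).
It fails at once if the grey holder is pushed or squeezed with more than 40 N (contact force between the fingers and holder above 40 N).
It fails at once if the black holder, stamp or jar is moved 30 mm or knocked over (distance of any of other_egg, stamp, jar from where it was at the start of the episode above 0.03 m or angle between any of other_egg, stamp, jar's own z axis and vertical above 0.3 rad).
It also fails if it takes over 72 s, if anything falls off the work surface, if the arm or the gripper's body presses on something with over 40 N, if the wrist force passes 120 N, or if a joint passes its speed limit or range.

### The arm

A 6-joint arm with a two-finger parallel gripper is mounted at the origin on the work surface. World frame = base frame: x ahead of the robot, y to its left, z up, the work surface at z = 0. Lengths are in m, angles in rad, forces in N, time in s.
With the tool pointing down it reaches from about 0.325 to 0.775 m from the base axis. Payload 5.5 kg.
Tool frame: the origin (TCP) lies midway between the tips of the shut fingers; the grasp point (between the pads) lies 19 mm behind it (manip.pinch_z is the distance from the TCP to the grasp point, in m); z points along the fingers, x is the direction in which the jaws open and shut, and the axes are right-handed (so a half turn about z gives the same grasp; the last joint's range is limited). The gripper opens to 88 mm and grips with 3 to 60 N. Pads are 20 mm wide; open, the fingers measure 115 mm over their backs; the gripper's body (75 mm by 178 mm) begins 61 mm behind the grasp point.
Start: joints at [-1.332, 0.091, 1.231, -0, 1.82, -0.057], TCP at [0.175, -0.574, 0.184] pointing down, gripper open.
Joint ranges: [-2.87, 2.87], [-0.86, 2.18], [0.17, 2.46], [-1.51, 4.65], [0.06, 2.69], [-2.65, 2.65]. Speed limits (rad/s): [2.57, 2.57, 3.01, 3.14, 3.14, 3.14].

### API

Orientations are given as a rotation vector (axis times angle).
In Python, from cell import manip, vision gives the robot as it stands.
- The arm moves only by the tool jog_arm, never from a script. Its argument "plan" is text: rows parted by semicolons, each of 7 numbers parted by spaces: the shift along the tool's x, y, z in cm, then the turn, a rotation vector about the tool's x, y, z in rad, then the closure, from 0 (fully open) to 1 (shut). In form: dx dy dz ax ay az grip; .... A call has 1 to 8 rows; each row is the pose to reach, as a shift and turn from the pose measured when the call began, along the tool's axes at that moment; what a row does not reach only later rows make up. A row lasts 1/8 s, in which the tool goes at most 62.5 mm and 10.7 degrees, less where a joint would pass 70% of its speed; a pose out of reach is approached as far as the arm can. A call with a gripper value outside its range is refused whole. The fingers move at their own pace and stop on an object; the grip force is fixed at half the most. Time passes only in rows, so rows that repeat a pose let the fingers close. It gives the time, the measured TCP pose, the force and the opening at its end, in the units of the state.
- manip.read_state(): the state, without advancing time (a new reading comes with each control period).
- vision.get_image(name): name is "scene" or "top"; returns (picture, depth): 384x512x3 uint8, red, green, blue; 384x512 float32, m along the optical axis (not along the pixel's ray), 0 where there is no reading.
- vision.calibration(name): a dict with "fx", "fy", "cx", "cy" (pixels), "D" ([k1, k2, p1, p2, k3] as OpenCV has them; the pictures are not rectified), "R" (3x3) and "t" (3): a world point X has camera coordinates R X + t. Camera axes: x right, y down, z forward; pixel columns grow to the right and rows downward; lengths in m; the calibration is good to about 2 mm. A picture is of the moment at which its call begins. calibration takes no time and is no camera call.
- manip.sign_off(): hands the job in, once; it reports no verdict.
Trained networks look in the newest picture that a camera, given by its name, has taken for a name from the list of things; names that differ only in an ending like _2 or _b are one class to them, and where a whole thing is asked for, a point or a joint stands for the part that bears it (a point fixed in the world has none). Each returns a list of dicts, best first, with "p" (0 to 1); they miss things now and then, are a little off and sometimes report something else, mostly with a low value. They report only what shows in the picture. A call takes as long as a camera call. They do not tell look-alikes from the thing itself.
- vision.recognise(camera, name): "pixel" ([column, row] in pixels, amid what is visible of it).
- vision.place_of(camera, name): "pixel" ([column, row] in pixels: a listed point, or the origin of a listed thing).
The state is a dict: "time_s": time; "qpos": joint angles; "dq": joint speeds; "tau": joint torques, N m; "position": TCP position; "orientation": TCP orientation; "wrist_force": force on the tool from outside, world axes, zero at the start; "wrist_torque": the same for the moment, N m; "gripper_width": finger opening in m.
Only numpy, scipy, OpenCV 4.12 (cv2) and the standard library are available. Lean on these libraries where they do the work, as an engineer would, in place of code of your own. Each camera call takes 0.05 s, during which the arm holds its last target. There are 200 camera calls.

## Working session

There is one attempt and no reset: what is moved stays moved. The work goes in short steps, Python scripts to look and compute and a tool call to move; the robot and the scene stay as the last step left them, time stands still between calls to the robot, and variables do not carry over. Pictures are saved under pics/ and viewed, about 8 in all and at most 12, crops included, and the job is handed in when it is done.

Besides the shell and the picture viewer there is one more tool, called after "Emit:" as name(argument=value, ...), one argument or row to a line, values as JSON. jog_arm: Moves the arm, as the interface text tells. Its arguments: {"type":"object","properties":{"plan":{"type":"string"}},"required":["plan"]}

```bash
ls; mkdir -p pics; cat > h.py <<'E'
import numpy as np, cv2
from cell import manip, vision
def ray(cam,px):
    c=vision.calibration(cam);K=np.array([[c['fx'],0,c['cx']],[0,c['fy'],c['cy']],[0,0,1.]])
    u=cv2.undistortPoints(np.array([[px]],float),K,np.array(c['D'],float))[0,0]
    R=np.array(c['R']);t=np.array(c['t']);return -R.T@t, R.T@np.array([u[0],u[1],1.])
def at_z(cam,px,z):
    o,d=ray(cam,px);return o+d*(z-o[2])/d[2]
def proj(cam,X):
    c=vision.calibration(cam);K=np.array([[c['fx'],0,c['cx']],[0,c['fy'],c['cy']],[0,0,1.]])
    return cv2.projectPoints(np.array(X,float).reshape(-1,3),cv2.Rodrigues(np.array(c['R'],float))[0],np.array(c['t'],float),K,np.array(c['D'],float))[0][:,0]
def snap(cam,f):
    im,d=vision.get_image(cam);cv2.imwrite(f'pics/{f}.png',im[:,:,::-1]);return im,d
E
python3 - <<'E'
from h import *
Z={'rack':0,'yellow_end':0,'black_end':0,'key_a_top':.051,'key_b_top':.051,'key_c_top':.051,'key_d_top':.051,'gap_a':0,'gap_b':0,'gap_c':0,'gap_d':0,'holder_mid':.015,'other_egg':0,'stamp':0,'jar':0}
for cam in ('top','scene'):
    snap(cam,cam+'0')
    for n,z in Z.items():
        for r in vision.place_of(cam,n)[:4]: print(cam,n,round(r['p'],2),np.round(r['pixel']),np.round(at_z(cam,r['pixel'],z),3)[:2])
print(manip.read_state())
E
```

```text
pics
top rack 0.82 [242. 172.] [0.582 0.024]
top rack 0.38 [228. 142.] [0.676 0.059]
top yellow_end 0.76 [295. 161.] [ 0.603 -0.129]
top black_end 0.49 [190. 164.] [0.619 0.171]
top black_end 0.3 [230. 213.] [0.467 0.066]
top key_a_top 0.6 [200. 142.] [0.663 0.133]
top key_b_top 0.59 [227. 142.] [0.658 0.059]
top key_c_top 0.44 [251. 142.] [ 0.654 -0.008]
top key_d_top 0.6 [280. 140.] [ 0.652 -0.087]
top gap_a 0.96 [282. 173.] [ 0.57  -0.088]
top gap_a 0.82 [231. 177.] [0.57  0.057]
top gap_a 0.73 [258. 176.] [ 0.569 -0.019]
top gap_a 0.62 [206. 175.] [0.583 0.129]
top gap_b 0.96 [282. 173.] [ 0.57  -0.088]
top gap_b 0.82 [231. 177.] [0.57  0.057]
top gap_b 0.73 [258. 176.] [ 0.569 -0.019]
top gap_b 0.62 [206. 175.] [0.583 0.129]
top gap_c 0.96 [282. 173.] [ 0.57  -0.088]
top gap_c 0.82 [231. 177.] [0.57  0.057]
top gap_c 0.73 [258. 176.] [ 0.569 -0.019]
top gap_c 0.62 [206. 175.] [0.583 0.129]
top gap_d 0.96 [282. 173.] [ 0.57  -0.088]
top gap_d 0.82 [231. 177.] [0.57  0.057]
top gap_d 0.73 [258. 176.] [ 0.569 -0.019]
top gap_d 0.62 [206. 175.] [0.583 0.129]
top holder_mid 0.86 [232
[... 1739 characters left out ...]
jar 0.9 [369. 283.] [0.495 0.319]
{'time_s': 1.6, 'qpos': array([-1.33169541e+00,  9.11095164e-02,  1.23074144e+00,  1.29730763e-05,
        1.81980507e+00, -5.66679550e-02]), 'dq': array([-0.0004194 , -0.00099968,  0.00066841, -0.00091331, -0.00159308,
        0.00226073]), 'tau': array([ 7.18887568e-04, -4.46184754e+01, -4.06498647e+01,  6.98514772e-02,
        1.95415306e-02, -2.19057455e-05]), 'position': array([ 0.17490607, -0.5739382 ,  0.1835021 ]), 'orientation': array([-2.52447760e+00,  1.86984005e+00,  6.38688364e-05]), 'wrist_force': array([ 0.47970697,  0.67170045, -1.00626066]), 'wrist_torque': array([ 0.05534172,  0.00453402, -0.04626148]), 'gripper_width': 0.08832307819722478}
```

```bash
python3 - <<'E'
import cv2
for c,(x0,x1,y0,y1) in {'top':(130,390,110,290),'scene':(140,400,130,310)}.items():
    im=cv2.imread(f'pics/{c}0.png')[y0:y1,x0:x1];cv2.imwrite(f'pics/{c}0c.png',cv2.resize(im,None,fx=3,fy=3,interpolation=cv2.INTER_CUBIC))
E
```

```text
(no output)
```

View pics/top0c.png

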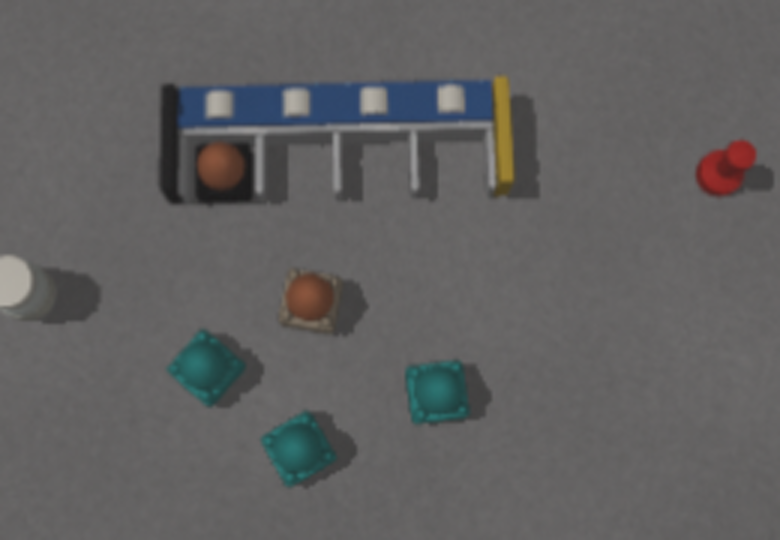

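View pics/scene0c.png

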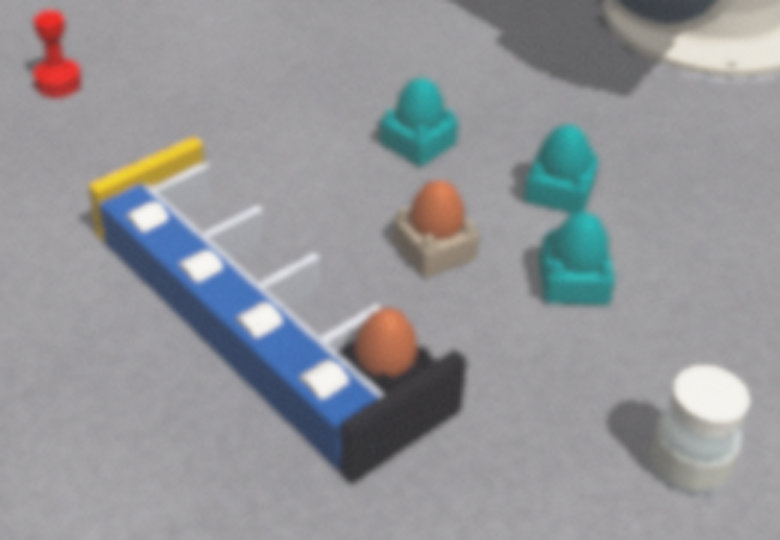

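The top view shows yellow at the right, crop (502,135), so the keys go d, c, b. The black holder is in gap a. The grey holder, at crop (310,300), i.e. pixel (233,210), is nearly in front of gap b. There are three turquoise look-alikes nearer the base. Next I fit the poses precisely.

```bash
cat > fit.py <<'E'
from h import *
from scipy.optimize import least_squares
def cloud(cam,im,d):
    c=vision.calibration(cam);K=np.array([[c['fx'],0,c['cx']],[0,c['fy'],c['cy']],[0,0,1.]])
    v,u=np.mgrid[:384,:512];p=np.stack([u,v],-1).reshape(-1,1,2).astype(float)
    n=cv2.undistortPoints(p,K,np.array(c['D'],float))[:,0]
    P=np.c_[n,np.ones(len(n))]*d.reshape(-1,1)
    return ((P-np.array(c['t']))@np.array(c['R'])).reshape(384,512,3)
def holder():
    for cam in ('top','scene'):
        im,d=vision.get_image(cam);W=cloud(cam,im,d)
        m=(W[...,2]>.012)&(W[...,2]<.1)&(d>0)&(np.hypot(W[...,0]-H0[0],W[...,1]-H0[1])<.045)
        q=W[m]; e=q[q[:,2]>.045]
        (cx,cy),s,a=cv2.minAreaRect(q[:,:2].astype(np.float32));print(cam,'rect',round(cx,4),round(cy,4),np.round(s,3),round(a,1),'egg',e.mean(0).round(4),e[:,2].max().round(3))
if __name__=='__main__':
    obs=[]
    rk={'key_a_top':(61,108,51),'key_b_top':(61,36,51),'key_c_top':(61,-36,51),'key_d_top':(61,-108,51),'yellow_end':(30,-155,0),'black_end':(30,155,0),'rack':(0,0,0)}
    gaps=np.array([(-22,y,0) for y in(108,36,-36,-108)])/1e3
    p0=np.array([.58,.024,np.deg2rad(6)])
    def T(p,X):
        X=np.array(X).reshape(-1,3);c,s=np.cos(p[2]),np.sin(p[2]);return np.c_[p[0]+c*X[:,0]-s*X[:,1],p[1]+s*X[:,0]+c*X[:,1],X[:,2]]
    for cam in('top','scene'):
        im,d=vision.get_image(cam)
        for n,X in rk.items():
            for r in vision.place_of(cam,n): obs.append((cam,n,np.array(X)/1e3,np.array(r['pixel'])))
        for r in vision.place_of(cam,'gap_a'):
            g=gaps[np.argmin(np.linalg.norm(proj(cam,T(p0,gaps))-r['pixel'],axis=1))];obs.append((cam,'gap',g,np.array(r['pixel'])))
        W=cloud(cam,im,d);hsv=cv2.cvtColor(im,cv2.COLOR_RGB2HSV)
        b=(hsv[...,0]>100)&(hsv[...,0]<125)&(hsv[...,1]>90)&(W[...,2]>.038)&(W[...,2]<.06)&(d>0)
        q=W[b][:,:2];print(cam,'blue',b.sum(),cv2.minAreaRect(q.astype(np.float32)),W[b][:,2].mean())
    res=lambda p:np.concatenate([(proj(c,T(p,X))[0]-x) for c,n,X,x in obs])
    s=least_squares(res,p0,loss='soft_l1',f_scale=1.);print('rack',s.x[:2].round(4),np.rad2deg(s.x[2]),'keys',T(s.x,[np.array(rk[f'key_{k}_top'])/1e3 for k in'dcba']).round(4).tolist(),'gap_b',T(s.x,gaps[1]).round(4),'home',T(s.x,[.009,.036,0]).round(4))
    r=res(s.x).reshape(-1,2)
    for o,e in zip(obs,r): 
        if np.linalg.norm(e)<8: print(o[0],o[1],e.round(1))
    H0=(.468,.061);holder()
E
python3 fit.py
```

```text
top blue 961 ((0.6522650122642517, 0.021278753876686096), (0.292315274477005, 0.039489440619945526), 87.01133728027344) 0.04359233319232292
scene blue 1303 ((0.6539045572280884, 0.0266762375831604), (0.2951323688030243, 0.039963506162166595), 86.86107635498047) 0.044728787364513904
rack [0.5914 0.0251] -1.5133115280279612 keys [[0.6495, -0.0845, 0.051], [0.6514, -0.0125, 0.051], [0.6533, 0.0594, 0.051], [0.6552, 0.1314, 0.051]] gap_b [[0.5703 0.0616 0.    ]] home [[0.6013 0.0608 0.    ]]
top key_a_top [ 2.3 -0.4]
top key_b_top [4.4 2. ]
top key_c_top [-0.1  2.3]
top key_d_top [0.6 1.1]
top yellow_end [-1.  -3.4]
top black_end [-0.9  3.3]
top rack [-0.6 -2.8]
top gap [2.5 2.3]
top gap [-0.9  1.8]
top gap [-2.2  0. ]
top gap [-3.5 -0.2]
scene key_a_top [-0.9 -1. ]
scene key_b_top [0.3 3.7]
scene key_c_top [3.2 2.4]
scene key_d_top [0.9 1. ]
scene yellow_end [-4.9  2.2]
scene black_end [-0.6 -1.8]
scene rack [-0.6  0.5]
scene gap [-1.5  0.2]
scene gap [-0.4 -1.1]
scene gap [-0.4  3.4]
top rect 0.4724 0.0568 [0.052 0.052] 75.4 egg [0.4703 0.0563 0.0591] 0.071
scene rect 0.4745 0.0605 [0.049 0.052] 74.4 egg [0.4792 0.0642 0.0587] 0.071
```

```bash
cat > go.py <<'E'
import sys
from h import *
from scipy.spatial.transform import Rotation as Ro
RK=np.array([.5921,.0272]);YAW=np.deg2rad(-3.05)
def rk(x,y,z): # rack mm -> world
    c,s=np.cos(YAW),np.sin(YAW);return np.array([RK[0]+(c*x-s*y)/1e3,RK[1]+(s*x+c*y)/1e3,z/1e3])
s=manip.read_state();R=Ro.from_rotvec(s['orientation']);p=s['position']
c,n=np.cos(YAW),np.sin(YAW)
d=(p[:2]-RK)*1e3
print('t',round(s['time_s'],2),'pos',p.round(4),'rack',round(c*d[0]+n*d[1],1),round(-n*d[0]+c*d[1],1),'F',s['wrist_force'].round(1),'w',round(s['gripper_width'],4))
Rt=Ro.from_matrix(np.array([[np.sin(YAW),-np.cos(YAW),0],[-np.cos(YAW),-np.sin(YAW),0],[0,0,-1]]))
for a in sys.argv[1:]:
    t=rk(*map(float,a.split(',')));print(a,'world',t.round(4),'shift cm',(R.inv().apply(t-p)*100).round(2),'rot',(R.inv()*Rt).as_rotvec().round(3))
E
python3 go.py 61,-130,184 61,-130,100 61,-130,47.5
```

```text
t 2.6 pos [ 0.1749 -0.574   0.1835] rack -384.6 -622.5 F [-0.9  0.1 -0.2] w 0.0877
61,-130,184 world [ 0.6461 -0.1059  0.184 ] shift cm [-3.104e+01 -5.872e+01 -5.000e-02] rot [ 0.    -0.     0.349]
61,-130,100 world [ 0.6461 -0.1059  0.1   ] shift cm [-31.04 -58.72   8.35] rot [ 0.    -0.     0.349]
61,-130,47.5 world [ 0.6461 -0.1059  0.0475] shift cm [-31.04 -58.72  13.6 ] rot [ 0.    -0.     0.349]
```

Emit:
jog_arm(
  plan="-31.04 -58.72 0 0 0 0.349 1; -31.04 -58.72 0 0 0 0.349 1; -31.04 -58.72 0 0 0 0.349 1; -31.04 -58.72 0 0 0 0.349 1; -31.04 -58.72 0 0 0 0.349 1; -31.04 -58.72 0 0 0 0.349 1; -31.04 -58.72 0 0 0 0.349 1; -31.04 -58.72 0 0 0 0.349 1",
)

```text
time_s: 3.6
position: [0.5299, -0.221, 0.1838]
orientation: [-2.161, 2.28, -0.001]
wrist_force: [1.1, -0.5, -0.8]
gripper_width: 0.0116
```

```bash
python3 go.py 61,-130,184 61,-130,80
```

```text
t 3.6 pos [ 0.5299 -0.221   0.1838] rack -48.9 -251.1 F [ 1.1 -0.5 -0.8] w 0.0116
61,-130,184 world [ 0.6461 -0.1059  0.184 ] shift cm [-12.11 -10.99  -0.02] rot [-0.001 -0.    -0.   ]
61,-130,80 world [ 0.6461 -0.1059  0.08  ] shift cm [-12.12 -10.99  10.38] rot [-0.001 -0.    -0.   ]
```

Emit:
jog_arm(
  plan="-12.1 -11 0 0 0 0 1; -12.1 -11 0 0 0 0 1; -12.1 -11 0 0 0 0 1; -12.1 -11 4 0 0 0 1; -12.1 -11 8 0 0 0 1; -12.1 -11 10.4 0 0 0 1; -12.1 -11 10.4 0 0 0 1; -12.1 -11 10.4 0 0 0 1",
)

```text
time_s: 4.6
position: [0.6469, -0.1062, 0.0814]
orientation: [-2.161, 2.279, -0.004]
wrist_force: [0.9, -0.1, 1.0]
gripper_width: 0.0005
```

```bash
python3 - <<'E'
from h import *
im,_=vision.get_image('scene');a=cv2.resize(im[150:300,150:320,::-1],None,fx=4,fy=4,interpolation=cv2.INTER_CUBIC)
cv2.imwrite('pics/s1.png',a)
E
python3 go.py 61,-130,48
```

```text
t 4.65 pos [ 0.6472 -0.1063  0.082 ] rack 62.1 -130.3 F [0.5 0.1 0.5] w 0.0007
61,-130,48 world [ 0.6461 -0.1059  0.048 ] shift cm [-0.04  0.12  3.4 ] rot [-0.004 -0.001 -0.   ]
```

View pics/s1.png

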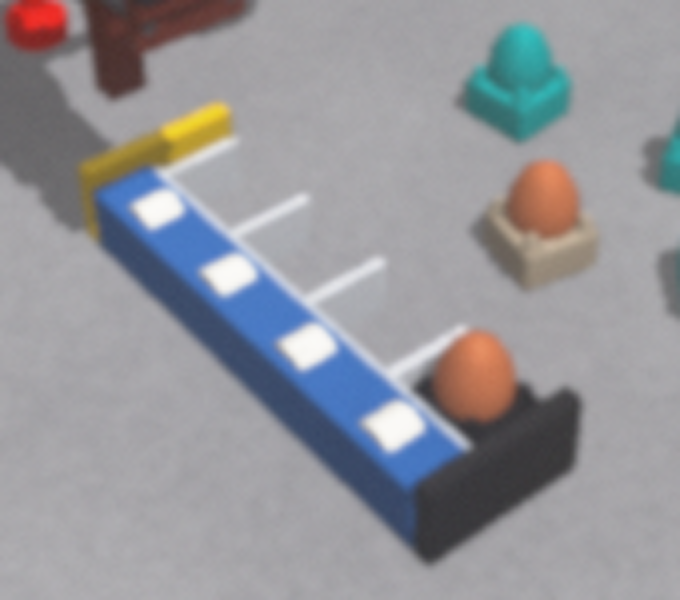

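```bash
python3 - <<'E'
from h import *
s=manip.read_state();print(proj('scene',[s['position'],[.647,-.106,.045]]),s['time_s'])
im,_=vision.get_image('scene');cv2.imwrite('pics/s2.png',cv2.resize(im[60:300,100:360,::-1],None,fx=2.4,fy=2.4))
print(proj('scene',[manip.read_state()['position']]))
E
```

```text
[[181.35682642 185.35262539]
 [182.94392027 197.75601322]] 4.65
[[181.3110507  185.32202571]]
```

View pics/s2.png

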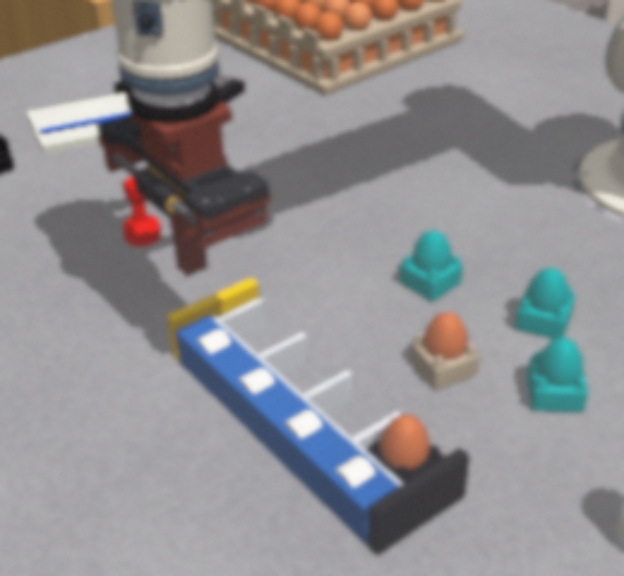

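The fingertip shows at scene pixel (179,172), but the measured TCP projects to (181,185). I'm checking this with depth and the top camera before going down.

```bash
python3 - <<'E'
from h import *
from fit import cloud
s=manip.read_state();p=s['position'];print(p,s['qpos'])
out=[]
for cam in('top','scene'):
    im,d=vision.get_image(cam);W=cloud(cam,im,d)
    m=(np.hypot(W[...,0]-p[0],W[...,1]-p[1])<.12)&(W[...,2]>.06)&(d>0)&(W[...,2]<.3)
    q=W[m];print(cam,m.sum(),'zmin',np.sort(q[:,2])[:5].round(3))
    for z0,z1 in((.06,.09),(.09,.12),(.12,.15),(.15,.2)):
        k=q[(q[:,2]>z0)&(q[:,2]<z1)]
        if len(k): print(z0,len(k),k.min(0).round(3),k.max(0).round(3))
    print(proj(cam,[p]))
    out.append(im)
t=out[0][100:240,180:360,::-1].copy();cv2.imwrite('pics/t2.png',cv2.resize(t,None,fx=4,fy=4))
E
```

```text
[ 0.64724119 -0.1063226   0.08211752] [-2.14492368e-01  2.40429352e-01  1.24428554e+00 -3.09820881e-04
  1.65287745e+00  1.40962585e+00]
top 1302 zmin [0.117 0.12  0.123 0.124 0.124]
0.09 2 [ 0.637 -0.112  0.117] [ 0.638 -0.11   0.12 ]
0.12 28 [ 0.634 -0.117  0.123] [ 0.644 -0.099  0.147]
0.15 3 [ 0.634 -0.116  0.15 ] [ 0.636 -0.115  0.162]
[[287.98029312 137.38626691]]
scene 2804 zmin [0.121 0.122 0.123 0.123 0.123]
0.12 131 [ 0.637 -0.117  0.121] [ 0.66  -0.096  0.15 ]
0.15 129 [ 0.644 -0.12   0.15 ] [ 0.66  -0.082  0.199]
[[181.3110507  185.32202571]]
```

View pics/t2.png

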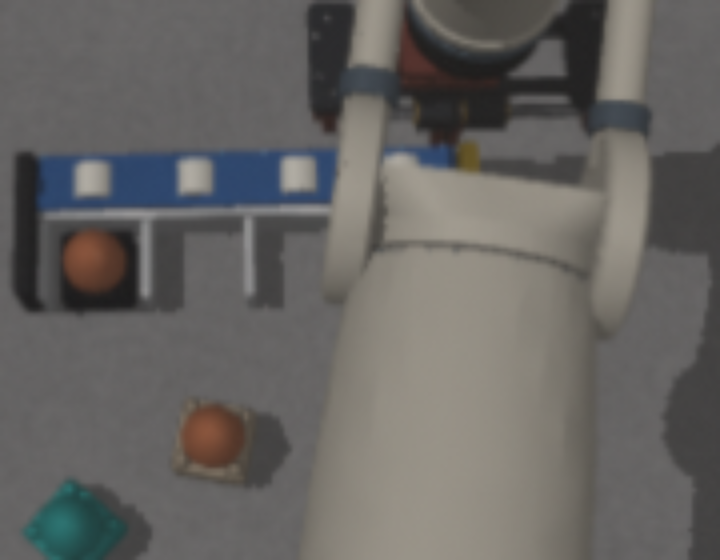

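```bash
python3 - <<'E'
from h import *
from fit import cloud
s=manip.read_state();p=s['position'];print([a for a in dir(manip) if a[0]!='_'],manip.pinch_z)
for cam in('scene','top'):
    im,d=vision.get_image(cam);W=cloud(cam,im,d)
    m=(np.hypot(W[...,0]-p[0],W[...,1]-p[1])<.14)&(W[...,2]>.06)&(d>0)&(W[...,2]<.34);q=W[m];c=im[m]
    for z0 in np.arange(.1,.34,.015):
        i=(q[:,2]>z0)&(q[:,2]<z0+.015);k=q[i]
        if len(k): print(cam,z0.round(3),len(k),k.min(0).round(3)[:2],k.max(0).round(3)[:2],c[i].mean(0).round())
E
```

```text
['IKError', 'pinch_z', 'read_state', 'sign_off'] 0.0187
scene 0.115 41 [ 0.637 -0.118] [ 0.661 -0.096] [97. 81. 80.]
scene 0.13 70 [ 0.637 -0.117] [ 0.66  -0.095] [84. 62. 61.]
scene 0.145 57 [ 0.642 -0.119] [ 0.66  -0.094] [80. 57. 55.]
scene 0.16 54 [ 0.646 -0.12 ] [ 0.66  -0.092] [86. 60. 57.]
scene 0.175 39 [ 0.651 -0.118] [ 0.66  -0.091] [78. 56. 53.]
scene 0.19 57 [ 0.62  -0.186] [ 0.684 -0.023] [104.  78.  76.]
scene 0.205 430 [ 0.619 -0.19 ] [ 0.684 -0.023] [86. 64. 61.]
scene 0.22 361 [ 0.618 -0.194] [ 0.685 -0.017] [73. 57. 55.]
scene 0.235 858 [ 0.618 -0.196] [ 0.684 -0.015] [62. 57. 60.]
scene 0.25 227 [ 0.627 -0.126] [ 0.673 -0.063] [88. 52. 47.]
scene 0.265 164 [ 0.625 -0.123] [ 0.672 -0.063] [93. 54. 49.]
scene 0.28 331 [ 0.616 -0.122] [ 0.684 -0.062] [93. 54. 49.]
scene 0.295 340 [ 0.611 -0.135] [ 0.684 -0.067] [67. 66. 67.]
scene 0.31 190 [ 0.619 -0.117] [ 0.686 -0.065] [78. 85. 95.]
scene 0.325 332 [ 0.61  -0.128] [ 0.686 -0.065] [147. 146. 142.]
top 0.115 10 [ 0.634 -0.117] [ 0.641 -0.099] [57. 53. 58.]
top 0.13 14 [ 0.634 -0.116] [ 0.637 -0.099] [50. 41. 39.]
top 0.145 7 [ 0.634 -0.117] [ 0.635 -0.101] [52. 45. 43.]
top 0.16 1 [ 0.633 -0.114] [ 0.633 -0.114] [47. 42. 36.]
top 0.19 9 [ 0.611 -0.18 ] [ 0.636 -0.082] [68. 64. 61.]
top 0.205 170 [ 0.611 -0.179] [ 0.668 -0.027] [58. 56. 55.]
top 0.22 172 [ 0.611 -0.171] [ 0.662 -0.018] [43. 42. 41.]
top 0.235 674 [ 0.61  -0.194] [ 0.683 -0.018] [44. 43. 43.]
top 0.25 28 [ 0.623 -0.124] [ 0.633 -0.067] [53. 39. 36.]
top 0.265 6 [ 0.614 -0.095] [ 0.634 -0.067] [57. 42. 39.]
top 0.28 114 [ 0.609 -0.137] [ 0.658 -0.066] [64. 46. 42.]
top 0.295 101 [ 0.61  -0.136] [ 0.645 -0.072] [35. 34. 33.]
top 0.31 94 [ 0.606 -0.142] [ 0.643 -0.07 ] [53. 55. 57.]
top 0.325 141 [ 0.607 -0.146] [ 0.664 -0.069] [98. 95. 89.]
```

Both cameras agree that the xy position is right. They put the fingertip at z ≈ 0.12 and the gripper body at ≈ 0.20, while the reported z is 0.082, so the report reads about 38 mm low. I'll go down 3 cm and check whether the offset is constant.

Emit:
jog_arm(
  plan="0 0.1 1.5 0 0 0 1; 0 0.1 3 0 0 0 1; 0 0.1 3 0 0 0 1",
)

```text
time_s: 5.28
position: [0.6442, -0.1058, 0.0477]
orientation: [2.16, -2.279, -0.003]
wrist_force: [-1.3, -0.6, -0.3]
gripper_width: 0.0006
```

```bash
cat > tip.py <<'E'
from h import *
from fit import cloud
s=manip.read_state();p=s['position'];print(p.round(4),s['wrist_force'].round(1))
for cam in ('scene','top'):
    im,d=vision.get_image(cam);W=cloud(cam,im,d)
    m=(np.hypot(W[...,0]-p[0],W[...,1]-p[1])<.022)&(W[...,2]>.062)&(d>0)&(W[...,2]<.2);q=W[m]
    if len(q): print(cam,'tip z',np.sort(q[:,2])[:6].round(3),q.min(0).round(3),q.max(0).round(3))
E
python3 tip.py; python3 go.py
```

```text
[ 0.6442 -0.1058  0.0477] [-1.3 -0.6 -0.3]
scene tip z [0.088 0.088 0.088 0.088 0.089 0.089] [ 0.634 -0.119  0.088] [ 0.665 -0.092  0.194]
top tip z [0.088 0.089 0.09  0.092 0.093 0.093] [ 0.622 -0.117  0.088] [ 0.639 -0.098  0.191]
t 5.38 pos [ 0.6454 -0.106   0.0502] rack 60.3 -130.2 F [ 0.2 -0.3  0.4] w 0.0005
```

The offset is constant: true z ≈ reported + 38 mm. I'll descend and find the rail by touch.

Emit:
jog_arm(
  plan="0 0 1.5 0 0 0 1; 0 0 3 0 0 0 1; 0 0 3.5 0 0 0 1; 0 0 3.5 0 0 0 1; 0 0 3.5 0 0 0 1",
)

```text
time_s: 6.0
position: [0.6458, -0.1062, 0.0157]
orientation: [-2.161, 2.279, -0.003]
wrist_force: [-1.0, -0.2, -0.2]
gripper_width: 0.0004
```

```bash
python3 tip.py; python3 go.py 61,-130,10
```

```text
[ 0.6458 -0.1062  0.0157] [-1.  -0.2 -0.2]
scene tip z [0.062 0.062 0.062 0.063 0.063 0.063] [ 0.635 -0.12   0.062] [ 0.667 -0.093  0.161]
top tip z [0.063 0.063 0.065 0.065 0.066 0.067] [ 0.625 -0.117  0.063] [ 0.641 -0.097  0.183]
t 6.1 pos [ 0.6459 -0.1062  0.016 ] rack 60.8 -130.3 F [-0.5 -0.5  0.3] w 0.0005
61,-130,10 world [ 0.6461 -0.1059  0.01  ] shift cm [-0.03 -0.02  0.6 ] rot [-0.002 -0.001  0.   ]
```

Emit:
jog_arm(
  plan="0 0 0.2 0 0 0 1; 0 0 0.4 0 0 0 1; 0 0 0.5 0 0 0 1; 0 0 0.5 0 0 0 1; 0 0 0.5 0 0 0 1",
)

```text
time_s: 6.72
position: [0.6459, -0.1062, 0.011]
orientation: [-2.161, 2.279, -0.003]
wrist_force: [-0.5, 1.4, 0.1]
gripper_width: 0.0004
```

Emit:
jog_arm(
  plan="0 0 0.15 0 0 0 1; 0 0 0.15 0 0 0 1; 0 0 0.15 0 0 0 1",
)

```text
time_s: 7.1
position: [0.6459, -0.1062, 0.0095]
orientation: [-2.161, 2.279, -0.003]
wrist_force: [0.7, 0.2, 0.8]
gripper_width: 0.0004
```

Emit:
jog_arm(
  plan="0 0 0.15 0 0 0 1; 0 0 0.15 0 0 0 1; 0 0 0.15 0 0 0 1",
)

```text
time_s: 7.48
position: [0.6458, -0.1062, 0.0079]
orientation: [-2.161, 2.279, -0.003]
wrist_force: [-0.5, 0.3, 0.1]
gripper_width: 0.0005
```

Emit:
jog_arm(
  plan="0 0 0.1 0 0 0 1; 0 0 0.1 0 0 0 1; 0 0 0.1 0 0 0 1",
)

```text
time_s: 7.85
position: [0.6458, -0.1062, 0.0069]
orientation: [-2.161, 2.279, -0.003]
wrist_force: [-0.9, 0.5, 0.2]
gripper_width: 0.0006
```

Emit:
jog_arm(
  plan="0 0 0.1 0 0 0 1; 0 0 0.1 0 0 0 1; 0 0 0.1 0 0 0 1",
)

```text
time_s: 8.22
position: [0.646, -0.1062, 0.0063]
orientation: [-2.161, 2.279, -0.004]
wrist_force: [-0.0, -0.1, 2.8]
gripper_width: 0.0006
```

Emit:
jog_arm(
  plan="0 0 0.1 0 0 0 1; 0 0 0.1 0 0 0 1; 0 0 0.1 0 0 0 1",
)

```text
time_s: 8.6
position: [0.646, -0.1062, 0.0063]
orientation: [-2.161, 2.279, -0.004]
wrist_force: [-2.0, 0.2, 5.3]
gripper_width: 0.0003
```

Rail touched at reported z = 0.0063 (true 0.045). I'll ride 2 mm above it along tool −x, to key d first.

Emit:
jog_arm(
  plan="0 0 -0.2 0 0 0 1; -0.7 0 -0.2 0 0 0 1; -1.4 0 -0.2 0 0 0 1; -2.2 0 -0.2 0 0 0 1; -2.2 0 -0.2 0 0 0 1; -2.2 0 -0.2 0 0 0 1",
)

```text
time_s: 9.35
position: [0.6474, -0.0832, 0.0083]
orientation: [-2.161, 2.277, -0.003]
wrist_force: [1.0, 1.0, 2.6]
gripper_width: 0.0003
```

```bash
python3 go.py 61,-108,8.3
```

```text
t 9.35 pos [ 0.6474 -0.0832  0.0083] rack 61.1 -107.3 F [1.  1.  2.6] w 0.0003
61,-108,8.3 world [ 0.6473 -0.0839  0.0083] shift cm [0.07 0.01 0.  ] rot [-0.003  0.     0.001]
```

Key d is down: 2.6 N, which fits a press of about 4 mm. On to key c.

Emit:
jog_arm(
  plan="-1.2 0 0 0 0 0 1; -2.4 0 0 0 0 0 1; -3.6 0 0 0 0 0 1; -4.8 0 0 0 0 0 1; -6 0 0 0 0 0 1; -7.2 0 0 0 0 0 1; -7.2 0 0 0 0 0 1; -7.2 0 0 0 0 0 1",
)

```text
time_s: 10.35
position: [0.6514, -0.0105, 0.0086]
orientation: [-2.161, 2.276, -0.003]
wrist_force: [0.3, 1.7, 2.1]
gripper_width: 0.0004
```

```bash
python3 go.py 61,36,8.3
```

```text
t 10.35 pos [ 0.6514 -0.0105  0.0086] rack 61.2 -34.5 F [0.3 1.7 2.1] w 0.0004
61,36,8.3 world [0.6549 0.0599 0.0083] shift cm [-7.05  0.01  0.04] rot [-0.004  0.002  0.001]
```

Emit:
jog_arm(
  plan="-1.2 0 0 0 0 0 1; -2.4 0 0 0 0 0 1; -3.6 0 0 0 0 0 1; -4.8 0 0 0 0 0 1; -6 0 0 0 0 0 1; -7 0 0.04 0 0 0 1; -7 0 0.04 0 0 0 1; -7 0 0.04 0 0 0 1",
)

```text
time_s: 11.35
position: [0.6552, 0.0599, 0.0086]
orientation: [-2.16, 2.274, -0.002]
wrist_force: [-0.0, 0.8, 2.0]
gripper_width: 0.0002
```

Emit:
jog_arm(
  plan="0 0 0 0 0 0 1; 0 0 0 0 0 0 1",
)

```text
time_s: 11.6
position: [0.6552, 0.0598, 0.0087]
orientation: [-2.16, 2.275, -0.002]
wrist_force: [0.1, 2.1, 2.2]
gripper_width: 0.0007
```

Emit:
jog_arm(
  plan="0 0 -2 0 0 0 1; 0 0 -5 0 0 0 1; 0 0 -10 0 0 0 1; 0 0 -10 0 0 0 0.77; 0 0 -10 0 0 0 0.77",
)

```text
time_s: 12.22
position: [0.6548, 0.0592, 0.1092]
orientation: [-2.159, 2.275, -0.003]
wrist_force: [-0.6, 0.1, -0.9]
gripper_width: 0.0168
```

```bash
python3 go.py -200,28,100; python3 - <<'E'
import fit;fit.H0=(.4735,.0587);fit.holder()
E
```

```text
t 12.22 pos [0.6548 0.0592 0.1092] rack 60.9 35.3 F [-0.6  0.1 -0.9] w 0.0168
-200,28,100 world [0.3939 0.0658 0.1   ] shift cm [ 0.7  26.09  0.79] rot [-0.005  0.002  0.001]fit.py:14: RuntimeWarning: Mean of empty slice.
  (cx,cy),s,a=cv2.minAreaRect(q[:,:2].astype(np.float32));print(cam,'rect',round(cx,4),round(cy,4),np.round(s,3),round(a,1),'egg',e.mean(0).round(4),e[:,2].max().round(3))
  ret = um.true_divide(
Traceback (most recent call last):
  File "fit.py", line 14, in holder
    (cx,cy),s,a=cv2.minAreaRect(q[:,:2].astype(np.float32));print(cam,'rect',round(cx,4),round(cy,4),np.round(s,3),round(a,1),'egg',e.mean(0).round(4),e[:,2].max().round(3))
                                                                                                                                                       ~~~~~~~~~~^^
ValueError: zero-size array to reduction operation maximum which has no identity
```

Emit:
jog_arm(
  plan="0.8 6 0 0 0 0 0.77; 0.8 12 0 0 0 0 0.77; 0.8 18 0 0 0 0 0.77; 0.8 23.9 0 0 0 0 0.77; 0.8 23.9 0 0 0 0 0.77; 0.8 23.9 4 0 0 0 0.77; 0.8 23.9 6 0 0 0 0.77; 0.8 23.9 6 0 0 0 0.77",
)

```text
time_s: 13.28
position: [0.4142, 0.0636, 0.0448]
orientation: [2.162, -2.278, -0.005]
wrist_force: [0.7, -0.1, 0.8]
gripper_width: 0.0198
```

```bash
python3 go.py -178,27,-28; python3 - <<'E'
from h import *
from fit import cloud
from go import rk
for cam in('scene','top'):
    im,d=snap(cam,cam+'3');W=cloud(cam,im,d)
    m=(np.hypot(W[...,0]-.4735,W[...,1]-.0587)<.042)&(W[...,2]>.012)&(W[...,2]<.075)&(d>0);q=W[m]
    if len(q)>20:print(cam,len(q),cv2.minAreaRect(q[:,:2].astype(np.float32)))
im=cv2.imread('pics/scene3.png');cv2.imwrite('pics/s3.png',cv2.resize(im[100:290,170:400],None,fx=3,fy=3))
E
```

```text
t 13.28 pos [0.4142 0.0636 0.0448] rack -179.6 26.9 F [ 0.7 -0.1  0.8] w 0.0198
-178,27,-28 world [ 0.4158  0.0636 -0.028 ] shift cm [ 0.   -0.18  7.28] rot [0.003 0.002 0.001]
t 13.28 pos [0.4142 0.0636 0.0448] rack -179.6 26.9 F [ 0.7 -0.1  0.8] w 0.0198
scene 558 ((0.47440001368522644, 0.06111280247569084), (0.04958890751004219, 0.052779171615839005), 72.45368194580078)
```

View pics/s3.png

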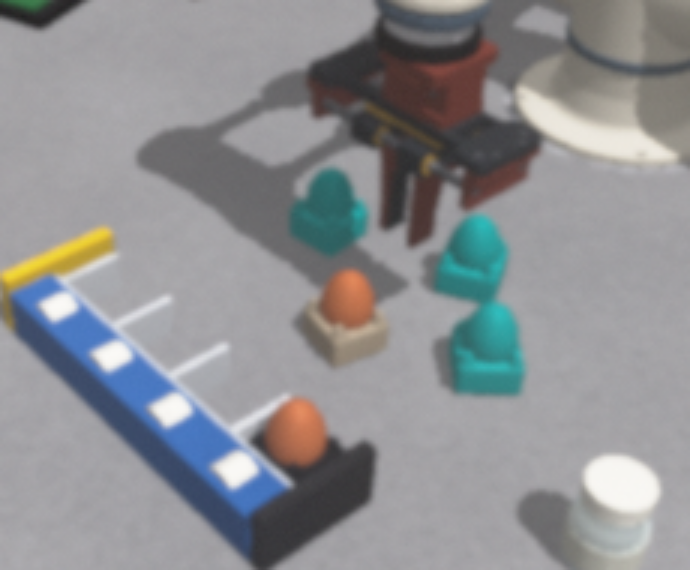

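All keys are up and the holder (crop 350,330) stands in front of the fingers (405,235). I'll go down behind it.

Emit:
jog_arm(
  plan="0 0 2 0 0 0 0.77; 0 0 4 0 0 0 0.77; 0 0 6 0 0 0 0.77; 0 0 7.1 0 0 0 0.77; 0 0 7.1 0 0 0 0.77; 0 0 7.1 0 0 0 0.77",
)

```text
time_s: 14.12
position: [0.4165, 0.064, -0.0227]
orientation: [-2.16, 2.276, -0.001]
wrist_force: [0.1, 0.1, -0.5]
gripper_width: 0.0199
```

Emit:
jog_arm(
  plan="0 -0.5 0.1 0 0 0 0.77; 0 -1 0.1 0 0 0 0.77; 0 -1.5 0.1 0 0 0 0.77; 0 -2 0.1 0 0 0 0.77; 0 -2.5 0.1 0 0 0 0.77; 0 -3 0.1 0 0 0 0.77; 0 -3.5 0.1 0 0 0 0.77; 0 -3.5 0.1 0 0 0 0.77",
)

```text
time_s: 15.12
position: [0.4518, 0.0622, -0.0236]
orientation: [-2.16, 2.276, -0.001]
wrist_force: [0.5, -0.8, 0.1]
gripper_width: 0.0202
```

```bash
cat > hol.py <<'E'
from h import *
from fit import cloud
import go
im,d=vision.get_image('scene');W=cloud('scene',im,d);hsv=cv2.cvtColor(im,cv2.COLOR_RGB2HSV)
dx,dy=W[...,0]-go.RK[0],W[...,1]-go.RK[1];X=go.c*dx+go.n*dy;Y=-go.n*dx+go.c*dy
m=(abs(Y-.03)<.05)&(X<.03)&(X>go.rk and X>(-.2))&(W[...,2]>.012)&(W[...,2]<.075)&(d>0)
egg=m&(W[...,2]>.04)&(hsv[...,1]>110)&(hsv[...,0]<14)
n,l,st,ce=cv2.connectedComponentsWithStats(egg.astype(np.uint8))
print('egg',X[egg].mean().round(4),Y[egg].mean().round(4),egg.sum())
cx,cy=X[egg].mean()-.0065,Y[egg].mean()-.004
fx=(-go.n*0+go.c*0)
tcp=go.c*(go.p[0]-go.RK[0])+go.n*(go.p[1]-go.RK[1])
b=m&(np.hypot(X-cx,Y-cy)<.042)&(X>tcp+.0125)
print('rect rack',cv2.minAreaRect(np.c_[X[b],Y[b]].astype(np.float32)*1000),b.sum())
E
python3 hol.py
```

```text
t 15.12 pos [ 0.4518  0.0622 -0.0236] rack -141.9 27.5 F [ 0.5 -0.8  0.1] w 0.0202Traceback (most recent call last):
  File "hol.py", line 6, in <module>
    m=(abs(Y-.03)<.05)&(X<.03)&(X>go.rk and X>(-.2))&(W[...,2]>.012)&(W[...,2]<.075)&(d>0)
                                ^^^^^^^
TypeError: '>' not supported between instances of 'float' and 'function'
```

```bash
sed -i 's/(X>go.rk and X>(-.2))/(X>-.2)/; /^fx=/d; /^n,l/d' hol.py; python3 hol.py
```

```text
t 15.18 pos [ 0.4516  0.0622 -0.0236] rack -142.1 27.4 F [ 0.6 -0.3  0. ] w 0.0199
egg -0.0972 0.0379 234
rect rack ((-102.17853546142578, 31.115230560302734), (54.66481018066406, 52.262977600097656), 0.5307003259658813) 600
```

The holder has squared up (0.5°). I'll push on with a 7.5 mm drift toward the gap's middle.

Emit:
jog_arm(
  plan="-0.1 -0.6 0 0 0 0 0.77; -0.2 -1.2 0 0 0 0 0.77; -0.3 -1.8 0 0 0 0 0.77; -0.4 -2.4 0 0 0 0 0.77; -0.5 -3 0 0 0 0 0.77; -0.6 -3.6 0 0 0 0 0.77; -0.75 -4.2 0 0 0 0 0.77; -0.75 -4.2 0 0 0 0 0.77",
)

```text
time_s: 16.23
position: [0.4944, 0.0675, -0.0234]
orientation: [-2.16, 2.275, -0.002]
wrist_force: [0.2, -0.4, -0.9]
gripper_width: 0.0201
```

```bash
python3 hol.py;  python3 - <<'E'
from h import *
im,d=snap('scene','scene4');cv2.imwrite('pics/s4.png',cv2.resize(im[150:290,170:340,::-1],None,fx=4,fy=4))
E
```

```text
t 16.23 pos [ 0.4944  0.0675 -0.0234] rack -99.7 35.1 F [ 0.2 -0.4 -0.9] w 0.0201
egg -0.055 0.0461 251
rect rack ((-60.46945571899414, 37.98812484741211), (53.16194152832031, 53.149784088134766), 0.0658150315284729) 610
```

View pics/s4.png

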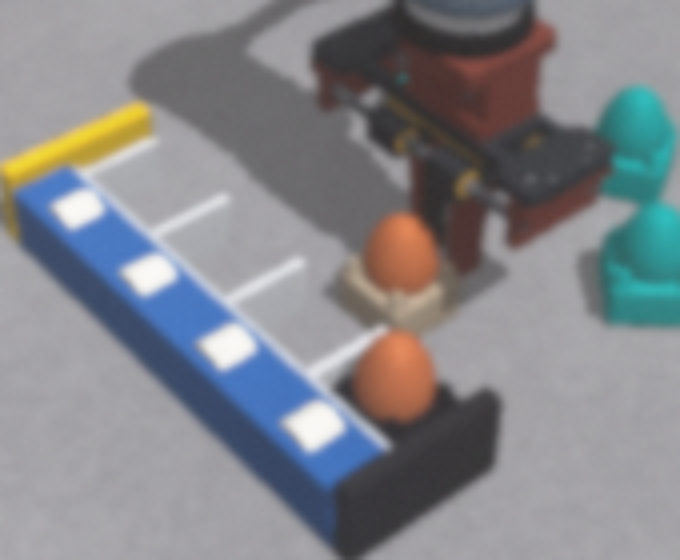

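The holder is square and about centred on gap b's mouth (crop 400,290, between the divider tips 303,262 and 383,330). I'll push straight in.

Emit:
jog_arm(
  plan="0 -0.6 0 0 0 0 0.77; 0 -1.2 0 0 0 0 0.77; 0 -1.8 0 0 0 0 0.77; 0 -2.4 0 0 0 0 0.77; 0 -3 0 0 0 0 0.77; 0 -3.6 0 0 0 0 0.77; 0 -4.2 0 0 0 0 0.77; 0 -4.2 0 0 0 0 0.77",
)

```text
time_s: 17.32
position: [0.5364, 0.0653, -0.0232]
orientation: [-2.16, 2.275, -0.002]
wrist_force: [0.9, 0.1, 0.2]
gripper_width: 0.0204
```

```bash
python3 hol.py
```

```text
t 17.32 pos [ 0.5364  0.0653 -0.0232] rack -57.6 35.0 F [0.9 0.1 0.2] w 0.0204
egg -0.0133 0.0462 257
rect rack ((-17.56787109375, 37.43305587768555), (74.58528137207031, 53.32994842529297), 88.34827423095703) 604
```

Emit:
jog_arm(
  plan="0 -0.6 0 0 0 0 0.77; 0 -1.2 0 0 0 0 0.77; 0 -1.8 0 0 0 0 0.77; 0 -2.2 0 0 0 0 0.77; 0 -2.2 0 0 0 0 0.77; 0 -2.2 0 0 0 0 0.77",
)

```text
time_s: 18.12
position: [0.5582, 0.0642, -0.0231]
orientation: [-2.16, 2.275, -0.002]
wrist_force: [-0.5, -0.6, 0.4]
gripper_width: 0.0201
```

Emit:
jog_arm(
  plan="0 -0.2 0 0 0 0 0.77; 0 -0.2 0 0 0 0 0.77",
)

```text
time_s: 18.38
position: [0.5603, 0.064, -0.0231]
orientation: [-2.16, 2.275, -0.002]
wrist_force: [0.1, -0.7, -0.1]
gripper_width: 0.02
```

Emit:
jog_arm(
  plan="0 -0.2 0 0 0 0 0.77; 0 -0.2 0 0 0 0 0.77",
)

```text
time_s: 18.62
position: [0.5624, 0.0639, -0.0231]
orientation: [-2.159, 2.275, -0.002]
wrist_force: [0.7, -1.2, -0.4]
gripper_width: 0.0201
```

```bash
python3 hol.py
```

```text
t 18.62 pos [ 0.5624  0.0639 -0.0231] rack -31.6 35.1 F [ 0.7 -1.2 -0.4] w 0.0201
egg 0.0117 0.0468 261
rect rack ((5.245014190673828, 37.62624740600586), (73.30830383300781, 48.58183288574219), 89.98873138427734) 559
```

Emit:
jog_arm(
  plan="0 -0.15 0 0 0 0 0.77; 0 -0.15 0 0 0 0 0.77",
)

```text
time_s: 18.92
position: [0.564, 0.0638, -0.0231]
orientation: [-2.159, 2.275, -0.002]
wrist_force: [-0.1, -0.5, 0.1]
gripper_width: 0.0205
```

Emit:
jog_arm(
  plan="0 -0.1 0 0 0 0 0.77; 0 -0.1 0 0 0 0 0.77",
)

```text
time_s: 19.18
position: [0.5648, 0.0638, -0.023]
orientation: [-2.16, 2.275, -0.002]
wrist_force: [-2.2, -0.2, 2.0]
gripper_width: 0.0202
```

Emit:
jog_arm(
  plan="0 -0.1 0 0 0 0 0.77; 0 -0.1 0 0 0 0 0.77",
)

```text
time_s: 19.42
position: [0.5647, 0.0638, -0.023]
orientation: [-2.161, 2.277, 0.001]
wrist_force: [-5.7, 0.9, 4.5]
gripper_width: 0.0198
```

Wall contact: the force rises and the motion stops. I'll back off and retreat.

Emit:
jog_arm(
  plan="0 0.5 0 0 0 0 0.77; 0 2 0 0 0 0 0.77; 0 5 0 0 0 0 0.77; 0 9 0 0 0 0 0.77; 0 9 -4 0 0 0 0.77; 0 9 -10 0 0 0 0.77; 0 14 -15 0 0 0 0.77; 0 14 -15 0 0 0 0.77",
)

```text
time_s: 20.42
position: [0.4256, 0.0711, 0.1315]
orientation: [-2.157, 2.271, -0.008]
wrist_force: [1.3, 0.2, 0.1]
gripper_width: 0.02
```

```bash
python3 hol.py; python3 - <<'E'
from h import *
import go
for c,n,Z in [(c,n,z) for c in('scene','top') for n,z in(('stamp',0),('jar',0),('other_egg',0),('holder_mid',.015))]:
    vision.get_image(c)
    for r in vision.place_of(c,n)[:4]:
        w=at_z(c,r['pixel'],Z);d=(w[:2]-go.RK)*1e3;print(c,n,round(r['p'],2),w[:2].round(3),'rack',round(go.c*d[0]+go.n*d[1]),round(-go.n*d[0]+go.c*d[1]))
im,d=snap('scene','scene5');cv2.imwrite('pics/s5.png',cv2.resize(im[130:310,140:400,::-1],None,fx=3,fy=3))
E
```

```text
t 20.43 pos [0.4256 0.0711 0.1315] rack -168.6 34.9 F [1.3 0.2 0.1] w 0.02
egg 0.0151 0.0475 241
rect rack ((10.677181243896484, 39.093196868896484), (48.3793830871582, 71.82696533203125), 11.79984188079834) 526
t 20.48 pos [0.4253 0.071  0.13  ] rack -168.9 34.9 F [1.4 0.4 0.8] w 0.0202
scene stamp 0.52 [ 0.569 -0.343] rack -4 -371
scene stamp 0.29 [0.594 0.124] rack -4 97
scene jar 0.86 [0.497 0.32 ] rack -110 287
scene other_egg 0.91 [0.596 0.125] rack -1 98
scene holder_mid 0.91 [0.413 0.154] rack -186 117
scene holder_mid 0.85 [0.343 0.08 ] rack -252 40
scene holder_mid 0.68 [ 0.373 -0.043] rack -215 -81
scene holder_mid 0.25 [ 0.569 -0.33 ] rack -4 -358
top stamp 0.84 [ 0.563 -0.351] rack -9 -379
top jar 0.81 [0.497 0.313] rack -110 281
top holder_mid 0.95 [0.34  0.084] rack -255 43
top holder_mid 0.72 [ 0.374 -0.053] rack -214 -92
top holder_mid 0.71 [0.42 0.16] rack -179 124
```

View pics/s5.png

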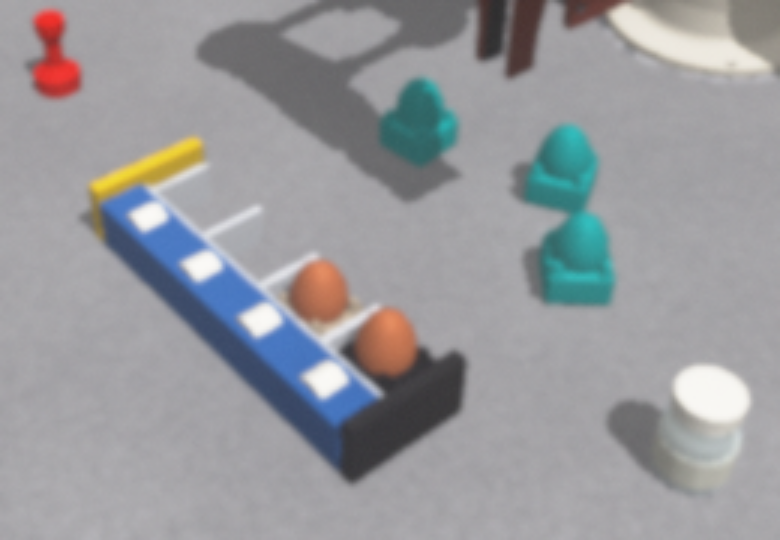

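The holder sits in gap b (crop 320,290). The black holder, stamp and jar haven't moved, all keys are up and the gripper is clear. Handing in.

```bash
python3 -c "
from h import *
print(manip.sign_off())"
```

```text
the job is handed in; nothing more can be done
None
```

The job is done and handed in, at about 20 s of the 72 s allowed; no verdict was returned. With the yellow end on the right, the order was keys d, c, b, then the holder into gap b.

- **Keys:** I slid the shut fingertip along the blue rail about 2 mm above its top. The upward force was 2.6 N on d, 2.1 N on c and 2.0–2.2 N on b. I lifted off before key a. The last picture shows all four keys up.
- **Holder:** I pushed the grey holder with two spread fingertips, which squared it to the rack. It went into gap b until it touched the back wall at about 6 N, and then I backed clear. The last scene reading puts its centre at about x = 10 mm, against 9 mm when fully home. It reads y ≈ 37–39 mm against the gap's middle at 36 mm; the scene camera reads about 2.5 mm high in y.
- **Other things:** the black holder, stamp and jar read within about 10 mm of their first positions, which is within the networks' scatter.

**Checks that disagreed or failed:**
- The reported TCP height read about 38 mm lower than both cameras showed. Touching the rail confirmed this, and I corrected for it throughout.
- At the end, the networks found neither the grey holder in its gap (both cameras) nor the black holder (top camera). The grey holder's final position rests on the scene depth data, the picture and the wall contact.
- The last outline fit of the holder was not usable for its angle, because the dividers got into it.

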